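# Reset the length stop held by a left-hand clamp

## Task

The length stop on the packing jig stands too far from the new carton, and its clamp has a left-hand thread: turn the clamp lever clockwise (seen from above) until the stop is free, slide the stop up until it just rests against the near end of the carton, without shoving the carton hard or shifting it, and then turn the lever back anticlockwise until it is fully tight. Leave everything else where it stands.

Things in the scene. Friction and masses are not known exactly. Their poses are not given: they have to be found in the camera images.
- jig: Packing jig fixed to the bench: plywood bed 250 x 470 mm, 12 mm thick, with an aluminium rail 50 mm wide along it on the robot's side (top 32 mm above the bench, a dark steel strip in its groove). Origin on the bench; rail along y (centre line x = -40 mm), bed x -105 to 145 and y -225 to 245 mm. +y points from the stop to the carton.
- stop (a joint): Place of the length stop along jig +y, m (-0.15 to 0.08), growing towards the carton. A dark steel block (66 x 70 mm, top 60 mm above the bench) on the rail, with an upright aluminium plate 12 mm thick standing out over the bed (jig x -10 to 127 mm, 14 to 78 mm above the bench). Held with about 60 N when tight; free, it slides with 2.5 N plus 6 N per m/s.
- stop_face (a point): On the stop plate's face towards the carton: 60 mm in jig +x from the jig's y axis, 50 mm above the bench. Axes as the jig's. The stop rests against the carton when this face meets the carton's near end.
- stop_back (a point): On the stop plate's other face (away from the carton), right behind stop_face, 50 mm above the bench: the place to push the stop. The plate's top edge is 28 mm above it. Axes as the jig's.
- clamp_axis (a point): On the clamp's upright screw axis, in the middle of the stop's block (jig x = -40 mm), 78 mm above the bench; moves with the stop. The screw's top is 116 mm above the bench, 38 mm above this point.
- lever (a joint): Clamp lever angle, rad; grows CLOCKWISE seen from above, which loosens (left-hand thread, rises about 2 mm per rad). Dead stops at -0.1 (fully tight) and 2.7 (open). Below 0.35 tight, above 2.1 the stop is free. Its heading from clamp_axis to knob, anticlockwise from jig +x, is 4.35 minus this value: the swing lies on the robot's side. Turns with 0.15 to 0.25 N m, stays where left.
- knob (a point): Grip point of the upright round black knob at the lever's end, 85 mm from the clamp axis: 26 mm across, 64 mm tall, 76 to 140 mm above the bench when tight, 4 mm higher when open; this point is 21 mm below its top. The flat lever arm (16 mm wide, top 86 mm above the bench when tight) runs from its foot to the hub.
- carton: Closed brown carton, 100 mm (x) x 150 mm (y, along the rail) x 80 mm tall, 0.6 kg, lying on the bed with its far end against the end plate. Origin at the middle of its underside (12 mm above the bench); near end 75 mm from it in its -y. A black tape roll 76 mm across and 45 mm tall stands on it.
- end_plate: Fixed dark steel end plate (130 mm wide, 60 mm tall) on the bed, behind which the carton cannot go. Origin at the bottom of its face towards the carton; axes as the jig's.
- tape_roll: Roll of black tape, 76 mm across, 45 mm tall, standing on top of the carton; leave it there. Origin at the centre of its underside.
- pulley_b: Bystander: dark steel belt pulley, 83 mm across, 46 mm tall, on the bench to the robot's right.
- glue: Bystander: white bottle, 60 mm across, 160 mm tall, to the robot's left.
- mug: Bystander: white mug, 80 mm across, 90 mm tall, to the robot's left.
Mind the look-alikes: they are no part of the job. What is shaped like the carton but green or turquoise is not meant.

How it is judged:
By the outcome, as a careful person would: the job done as asked, in the order asked, and still so for the second after the job is handed in, with the robot touching nothing.
It also fails if it takes over 66 s, if anything falls off the work surface, if the arm or the gripper's body presses on something with over 40 N, if the wrist force passes 120 N, or if a joint passes its speed limit or range.

## Robot

A 6-joint arm with a two-finger parallel gripper is mounted at the origin on the work surface. World frame = base frame: x ahead of the robot, y to its left, z up, the work surface at z = 0. Lengths are in m, angles in rad, forces in N, time in s.
With the tool pointing down it reaches from about 0.375 to 0.925 m from the base axis. Payload 5.7 kg.
Tool frame: the origin (TCP) lies at the very end of the fingers, on their centre line; the grasp point (between the pads) lies 19 mm behind it; z points along the fingers, x is the direction in which the jaws open and shut, and the axes are right-handed (so a half turn about z gives the same grasp; the last joint's range is limited). The gripper opens to 85 mm and grips with 20 to 120 N. Pads are 22 mm wide; open, the fingers measure 114 mm over their backs; the gripper's body (76 mm by 85 mm) begins 54 mm behind the grasp point. The pads swing forward as they close: fully open they stand 13 mm farther back than shut.
Start: joints at [1.132, 0.359, 1.51, -0, 1.272, -0.115], TCP at [0.191, 0.569, 0.231] pointing down, gripper open.
Joint ranges: [-2.97, 2.97], [-1.01, 2.36], [0.21, 2.38], [-0.96, 4.11], [0.2, 2.71], [-2.98, 2.98]. Speed limits (rad/s): [2.39, 2.39, 3.14, 3.14, 3.14, 3.14].

## Interface

Orientations are given as a unit quaternion [x, y, z, w].
In Python, from station import env gives the robot as it stands.
- The arm moves only by the shell command python3 -m pendant 'ROWS' [OPENING] [FORCE]. ROWS is text: rows parted by semicolons, each of 4 numbers parted by spaces: the shift along the world's x, y, z in m, then the turn about the world's z in degrees. In form: tx ty tz spin; .... A call has 1 to 20 rows; each row is the pose to reach, as a shift and turn from the pose commanded when the call began; what a row does not reach only later rows make up. A row lasts 1/10 s, in which the tool goes at most 50 mm and 8.59 degrees, less where a joint would pass 70% of its speed; a pose out of reach is approached as far as the arm can. A call with a gripper value outside its range is refused whole. OPENING is the finger opening in m, from 0 to 0.0854, set as the call begins (- or left out, the last holds). The fingers move at their own pace and stop on an object; FORCE is the grip in N (left out, the last holds). Time passes only in rows, so rows that repeat a pose let the fingers close. It gives the time, the measured TCP pose, the force and the opening at its end, in the units of the state.
- env.observe(): the state, without advancing time (a new reading comes with each control period).
- env.snapshot(name): name is "side" or "top"; returns (picture, depth): 420x560x3 uint8, red, green, blue; 420x560 float32, m along the optical axis (not along the pixel's ray), 0 where there is no reading.
- env.get_calibration(name): a dict with "fx", "fy", "cx", "cy" (pixels), "rvec" (rotation vector, rad) and "tvec" (3), from world to camera coordinates, as OpenCV has them. Camera axes: x right, y down, z forward; pixel columns grow to the right and rows downward; lengths in m; the calibration is good to about 2 mm. A picture is of the moment at which its call begins. get_calibration takes no time and is no camera call.
- env.job_done(): hands the job in, once; it reports no verdict.
The state is a dict: "time_s": time; "joint_positions": joint angles; "joint_vel": joint speeds; "effort": joint torques, N m; "tcp_pos": TCP position; "tool_rot": TCP orientation; "ft_force": force on the tool from outside, world axes, zero at the start; "wrist_torque": the same for the moment, N m; "finger_gap": finger opening in m.
Only numpy, scipy, OpenCV 4.12 (cv2) and the standard library are available. Lean on these libraries where they do the work, as an engineer would, in place of code of your own. Each camera call takes 0.05 s, during which the arm holds its last target.

## Working session

There is one attempt and no reset: what is moved stays moved. The work goes in short steps, Python scripts to look and compute and a shell command to move; the robot and the scene stay as the last step left them, time stands still between calls to the robot, and variables do not carry over. Pictures are saved under pics/ and viewed, and the job is handed in when it is done.

```bash
ls; mkdir -p pics; cat > h.py <<'E'
import numpy as np, cv2
from station import env
def snap(n,f):
    p,d=env.snapshot(n); cv2.imwrite('pics/'+f+'.png',p[:,:,::-1]); np.save('pics/'+f+'.npy',d); return p,d
def cal(n):
    c=env.get_calibration(n); R=cv2.Rodrigues(np.array(c['rvec'],float))[0]; return c,R,np.array(c['tvec'],float).ravel()
def ray(n,u,v,z):
    "pixel -> world at height z"
    c,R,t=cal(n); d=R.T@np.array([(u-c['cx'])/c['fx'],(v-c['cy'])/c['fy'],1]); o=-R.T@t
    return o+d*(z-o[2])/d[2]
def dep(n,D,u,v):
    c,R,t=cal(n); z=D[int(v),int(u)]; return R.T@(z*np.array([(u-c['cx'])/c['fx'],(v-c['cy'])/c['fy'],1])-t)
def proj(n,P):
    c,R,t=cal(n); q=R@np.array(P)+t; return c['fx']*q[0]/q[2]+c['cx'],c['fy']*q[1]/q[2]+c['cy']
def crop(f,u0,v0,u1,v1,k,out):
    im=cv2.imread('pics/'+f+'.png')[v0:v1,u0:u1]; cv2.imwrite('pics/'+out+'.png',cv2.resize(im,None,fx=k,fy=k,interpolation=cv2.INTER_CUBIC))
E
python3 - <<'E'
from h import *
snap('top','t0');snap('side','s0')
for n in('top','side'):
    c,R,t=cal(n);print(n,c,-R.T@t)
print(env.observe())
E
```

```text
pics
top {'fx': 509.89092735469876, 'fy': 509.89092735469876, 'cx': 282.2506935227368, 'cy': 211.97246343495684, 'rvec': array([ 2.16821556, -2.13896941,  0.11958382]), 'tvec': array([0.081834  , 0.5782794 , 1.49120088])} [0.39200598 0.072126   1.55110061]
side {'fx': 482.9738233643804, 'fy': 482.9738233643804, 'cx': 280.38461180202887, 'cy': 209.2702256313665, 'rvec': array([ 2.23399994, -0.72891445,  0.30279607]), 'tvec': array([-0.39004827,  0.37136168,  1.14016823])} [-0.01302709 -0.69645059  1.05110305]
{'time_s': 0.1, 'joint_positions': array([ 1.13190220e+00,  3.59444276e-01,  1.51135050e+00,  2.94046947e-05,
        1.27250775e+00, -1.15082027e-01]), 'joint_vel': array([ 1.81891533e-03,  4.80081766e-05, -6.00801478e-04, -1.70612467e-03,
       -1.57158262e-03,  5.52960001e-05]), 'effort': array([-6.50212551e-04, -5.28656244e+01, -2.79348367e+01, -4.45555834e-04,
        5.07838166e-03, -3.93091085e-06]), 'tcp_pos': array([0.19062772, 0.56824886, 0.23052091]), 'tool_rot': array([ 8.11846689e-01,  5.83870038e-01, -7.53646455e-04,  4.03903298e-04]), 'ft_force': array([0.5470926 , 0.02463246, 0.14710418]), 'wrist_torque': array([ 0.02805507,  0.01679861, -0.01152466]), 'finger_gap': 0.08565419367711975}
```

View pics/t0.png

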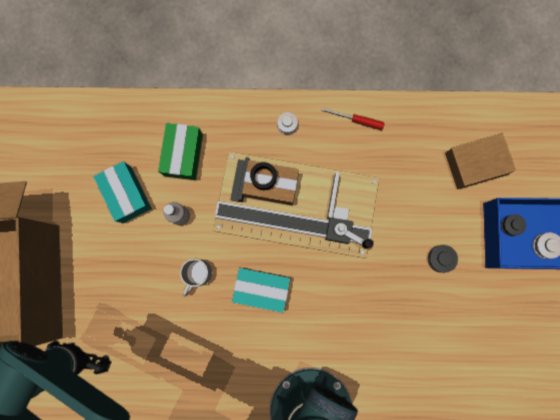

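View pics/s0.png

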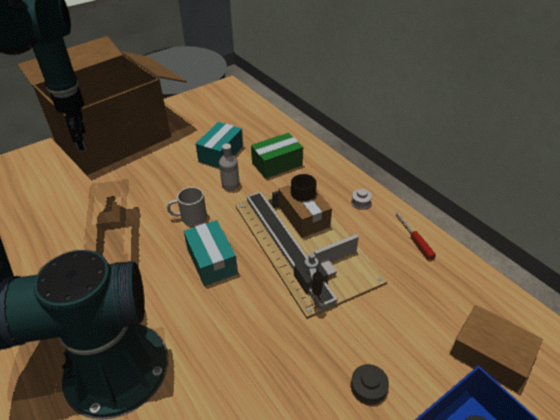

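```bash
python3 - <<'E'
from h import *
crop('t0',205,145,390,265,4.3,'t0c'); crop('s0',230,170,390,315,4.1,'s0c')
E
```

```text
(no output)
```

View pics/t0c.png

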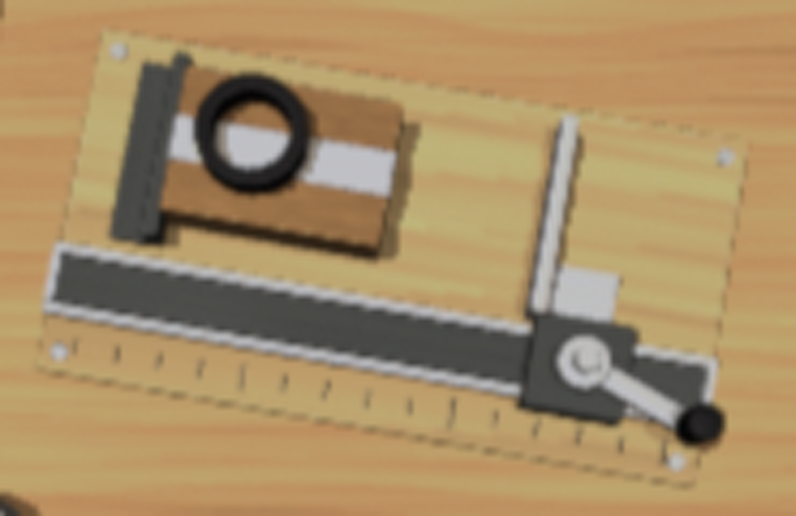

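View pics/s0c.png

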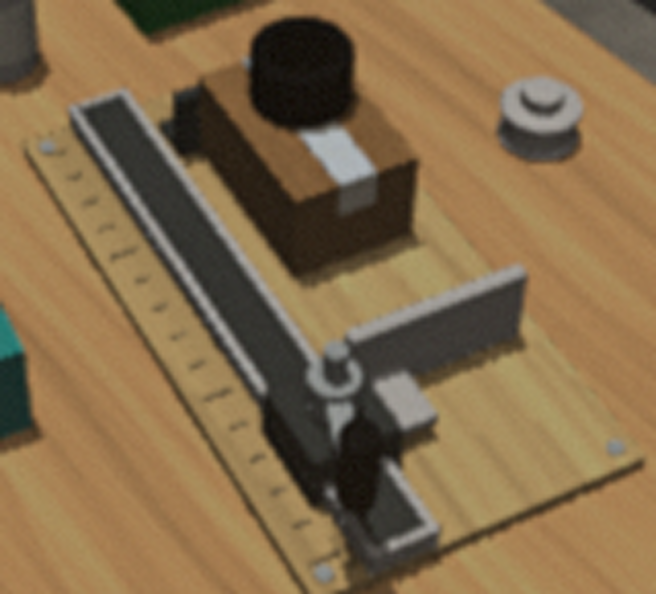

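The top crop (4.3x, offset 205,145) shows the bed corners at (105,32), (747,143), (693,485) and (37,370), the screw top at about (585,358), the knob top at (700,423), the plate's top edge from (568,118) to (540,312), and the carton's near top edge from (404,103) to (378,257).

```bash
cat >> h.py <<'E'
def tc(a,b,z): return ray('top',205+(a+.5)/4.3-.5,145+(b+.5)/4.3-.5,z)
E
python3 - <<'E'
from h import *
from scipy.optimize import least_squares as LS
J=np.array([[.145,.245],[.145,-.225],[-.105,-.225],[-.105,.245]])
W=np.array([tc(a,b,.012)[:2] for a,b in [(105,32),(747,143),(693,485),(37,370)]])
R=lambda t:np.array([[np.cos(t),-np.sin(t)],[np.sin(t),np.cos(t)]])
f=lambda p:(J@R(p[2]).T+p[:2]-W).ravel()
s=LS(f,[.5,0,0]);p=s.x;print('jig',p,np.round(s.fun*1e3,1))
np.save('jig.npy',p)
inv=lambda w:R(p[2]).T@(np.array(w)[:2]-p[:2])
for n,a,b,z in [('screw',585,358,.116),('knob',700,423,.140),('plate far R',578,120,.078),('plate farL',560,118,.078),('plate nearL',530,312,.078),('plate nearR',550,312,.078),('cart R far',404,103,.092),('cart R near',378,257,.092),('cart L near',160,212,.092),('end face far',190,60,.072),('roll',252,133,.137),('block nr',616,425,.06),('block nl',518,405,.06)]:
    w=tc(a,b,z);print(n,np.round(w,4),'jig',np.round(inv(w)*1e3,1))
E
```

```text
jig [ 0.58345612  0.04083037 -0.16207769] [ 1.8  2.3  1.3 -2.  -2.3 -1.4 -0.8  1.2]
screw [ 0.5242 -0.0767  0.116 ] jig [ -39.5 -125.6]
knob [ 0.4811 -0.148   0.14  ] jig [ -70.5 -202.9]
plate far R [ 0.6907 -0.0758  0.078 ] jig [124.7 -97.8]
plate farL [ 0.692  -0.0636  0.078 ] jig [124.  -85.5]
plate nearL [ 0.5584 -0.0435  0.078 ] jig [-11.1 -87.3]
plate nearR [ 0.5586 -0.057   0.078 ] jig [  -8.7 -100.6]
cart R far [0.6982 0.0433 0.092 ] jig [112.8  21. ]
cart R near [0.5927 0.0597 0.092 ] jig [ 6.1 20.1]
cart L near [0.6214 0.2069 0.092 ] jig [ 10.7 170. ]
end face far [0.7308 0.1906 0.072 ] jig [121.2 171.6]
roll [0.6675 0.1436 0.137 ] jig [ 66.4 115. ]
block nr [ 0.484  -0.1036  0.06  ] jig [ -74.8 -158.5]
block nl [ 0.4967 -0.037   0.06  ] jig [-73.1 -90.8]
```

```bash
python3 -m pendant '.27 -.25 0 66;.27 -.25 0 66;.27 -.25 0 66;.27 -.25 0 66;.27 -.25 0 66;.27 -.25 0 66;.27 -.25 0 66;.27 -.25 0 66;.29 -.717 0 66;.29 -.717 0 66;.29 -.717 0 66;.29 -.717 0 66;.29 -.717 0 66;.29 -.717 0 66;.29 -.717 0 66;.29 -.717 0 66;.29 -.717 0 66;.29 -.717 0 66;.29 -.717 0 66;.29 -.717 0 66' 0.046
python3 - <<'E'
from h import *
snap('top','t1');snap('side','s1'); crop('t1',320,190,420,290,6,'t1c'); crop('s1',220,130,400,330,3,'s1c')
print(env.observe()['joint_positions'])
E
```

```text
time_s: 2.1
tcp_pos: [0.4804, -0.1479, 0.2308]
tool_rot: [0.363, 0.932, 0.0, -0.001]
ft_force: [-0.9, 1.2, -0.2]
finger_gap: 0.046
[-4.34557872e-01  2.19085488e-01  1.71593703e+00  4.49644473e-04
  1.20760991e+00 -2.83454621e+00]
```

View pics/s1c.png

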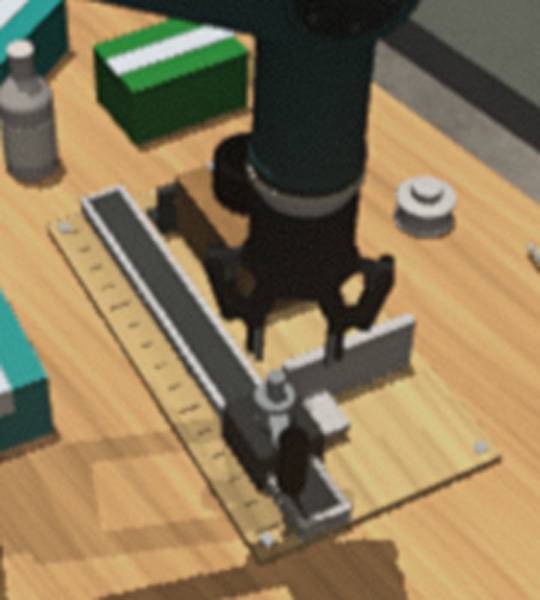

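The side view shows the gripper hovering high over the knob, with the jaws open roughly across the lever. Next I go down.

```bash
python3 -m pendant '.001 0 -.05 0;.001 0 -.08 0;.001 0 -.1 0;.001 0 -.115 0;.001 0 -.131 0;.001 0 -.131 0;.001 0 -.131 0' 
python3 - <<'E'
from h import *
snap('top','t2');snap('side','s2'); crop('t2',320,190,420,290,6,'t2c'); crop('s2',270,200,370,320,5,'s2c')
E
```

```text
time_s: 2.9
tcp_pos: [0.4818, -0.147, 0.1004]
tool_rot: [0.362, 0.932, 0.0, -0.0]
ft_force: [-0.2, 0.4, 0.2]
finger_gap: 0.046
```

View pics/s2c.png

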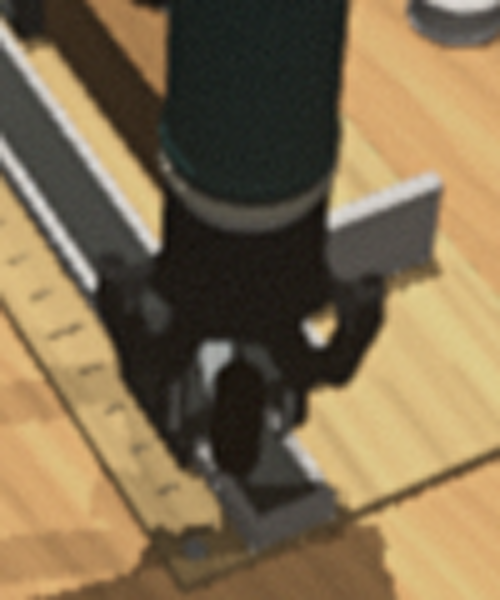

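View pics/t2c.png

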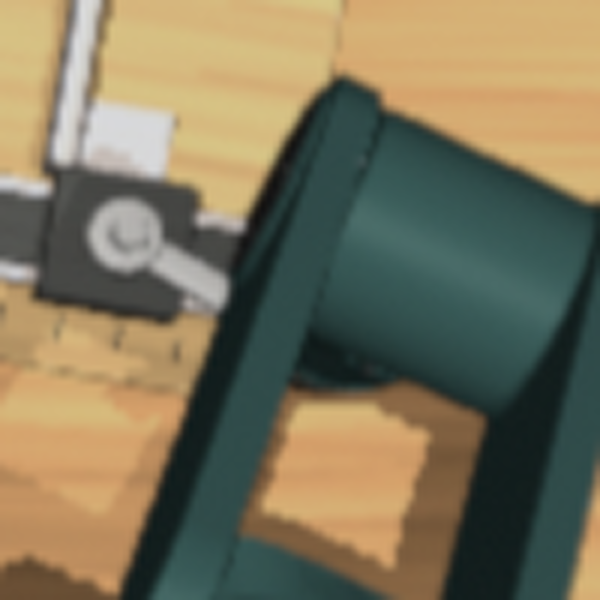

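```bash
python3 - <<'E'
from h import *
c=np.array([.5242,-.0767]);p=np.array([.4818,-.1475])
print('now heading->L',4.188-np.arctan2(*(p-c)[::-1])%(2*np.pi) if 0 else 4.188-(np.arctan2((p-c)[1],(p-c)[0])%(2*np.pi)), np.hypot(*(p-c)))
for i in range(1,21):
    L=.12+ (2.6-.12)*i/20; h=4.188-L
    k=c+.085*np.array([np.cos(h),np.sin(h)])-p
    print(f"{k[0]:.4f} {k[1]:.4f} {.004*i/20:.3f} {-132*i/20:.0f};",end='')
E
```

```text
now heading->L 0.015199264882011398 0.08252514768238829
-0.0167 0.0097 0.000 -7;-0.0238 0.0175 0.000 -13;-0.0299 0.0261 0.001 -20;-0.0348 0.0353 0.001 -26;-0.0386 0.0452 0.001 -33;-0.0412 0.0554 0.001 -40;-0.0425 0.0658 0.001 -46;-0.0424 0.0764 0.002 -53;-0.0411 0.0868 0.002 -59;-0.0385 0.0970 0.002 -66;-0.0346 0.1068 0.002 -73;-0.0295 0.1161 0.002 -79;-0.0234 0.1246 0.003 -86;-0.0162 0.1323 0.003 -92;-0.0082 0.1391 0.003 -99;0.0007 0.1448 0.003 -106;0.0101 0.1494 0.003 -112;0.0201 0.1528 0.004 -119;0.0304 0.1550 0.004 -125;0.0409 0.1558 0.004 -132;
```

```bash
python3 -m pendant '-.008 .004 0 -3;-.017 .010 0 -7;-.024 .0175 0 -13;-.030 .026 .001 -20;-.035 .035 .001 -26;-.0385 .045 .001 -33;-.041 .055 .001 -40;-.0425 .066 .001 -46;-.0425 .0765 .002 -53;-.041 .087 .002 -59' 0.036
python3 - <<'E'
from h import *
snap('side','s3'); crop('s3',240,180,370,320,4.2,'s3c')
E
```

```text
time_s: 4.0
tcp_pos: [0.4412, -0.0611, 0.1034]
tool_rot: [0.776, 0.631, 0.0, 0.001]
ft_force: [-0.7, -1.7, 0.7]
finger_gap: 0.036
```

View pics/s3c.png

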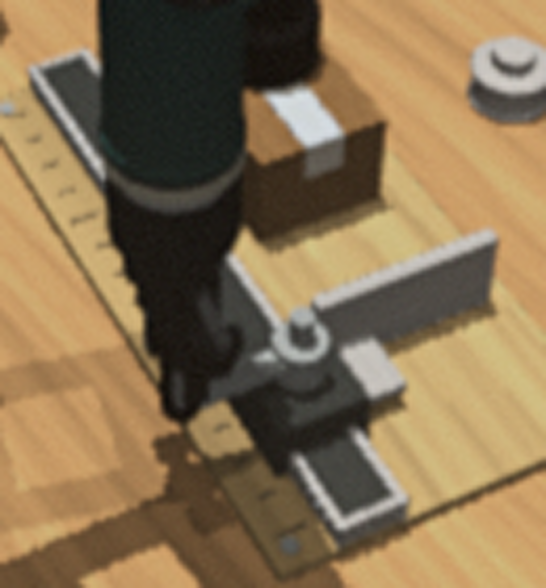

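```bash
python3 -m pendant '.0025 .010 0 -7;.0065 .020 0 -14;.0115 .029 0 -20;.0175 .0375 .001 -27;.025 .0455 .001 -33;.033 .052 .001 -40;.042 .058 .001 -47;.051 .0625 .002 -53;.061 .066 .002 -60;.0715 .068 .002 -66;.082 .069 .002 -73;.082 .069 .002 -73'
python3 - <<'E'
from h import *
snap('side','s4'); crop('s4',240,180,370,320,4.2,'s4c');snap('top','t4'); crop('t4',205,145,390,265,4.3,'t4c')
E
```

```text
time_s: 5.25
tcp_pos: [0.5245, 0.0078, 0.1051]
tool_rot: [0.999, 0.048, 0.001, 0.0]
ft_force: [0.7, 0.3, 0.5]
finger_gap: 0.0359
```

View pics/s4c.png

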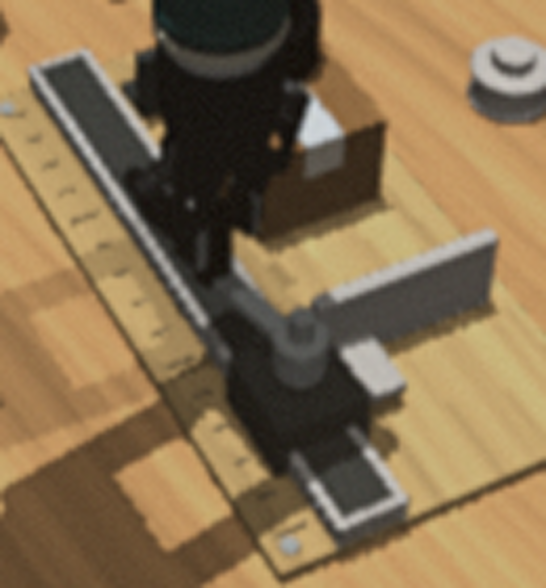

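View pics/t4c.png

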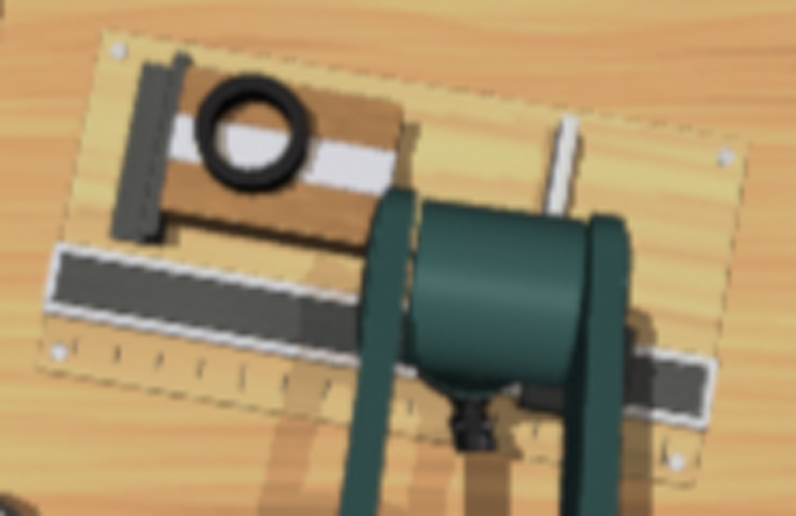

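The stop plate has not moved and the lever now heads toward the carton, at about 2.5 rad. Next I compute the push place.

```bash
python3 - <<'E'
from h import *
p=np.load('jig.npy');t=p[2];R=np.array([[np.cos(t),-np.sin(t)],[np.sin(t),np.cos(t)]])
print(R)
for q in [(.065,-.135),(.065,-.110),(.065,-.005)]: print(q,R@np.array(q)+p[:2], R@np.array(q)+p[:2]-[.5235,.008])
E
```

```text
[[ 0.98689414  0.16136901]
 [-0.16136901  0.98689414]]
(0.065, -0.135) [ 0.62581942 -0.10288932] [ 0.10231942 -0.11088932]
(0.065, -0.11) [ 0.62985365 -0.07821697] [ 0.10635365 -0.08621697]
(0.065, -0.005) [0.64679739 0.02540692] [0.12329739 0.01740692]
```

```bash
python3 -m pendant '0 0 0 0;0 0 0 0;0 0 .03 0;0 0 .065 0;0 0 .095 0' 0.05
python3 -m pendant '.034 -.037 0 -7;.068 -.074 0 -15;.102 -.111 0 -15;.102 -.111 0 -15;.102 -.111 -.04 -15;.102 -.111 -.08 -15;.102 -.111 -.11 -15;.102 -.111 -.13 -15;.102 -.111 -.15 -15;.102 -.111 -.15 -15' 0
python3 - <<'E'
from h import *
snap('side','s5'); crop('s5',240,150,400,310,3.7,'s5c');snap('top','t5'); crop('t5',205,145,390,265,4.3,'t5c')
E
```

```text
time_s: 5.85
tcp_pos: [0.5226, 0.0077, 0.2006]
tool_rot: [0.999, 0.048, -0.0, 0.0]
ft_force: [0.3, -0.6, 0.3]
finger_gap: 0.0497
time_s: 6.85
tcp_pos: [0.6218, -0.1021, 0.0465]
tool_rot: [0.997, -0.083, -0.003, -0.001]
ft_force: [-0.5, 0.4, -0.9]
finger_gap: 0.0002
```

View pics/s5c.png

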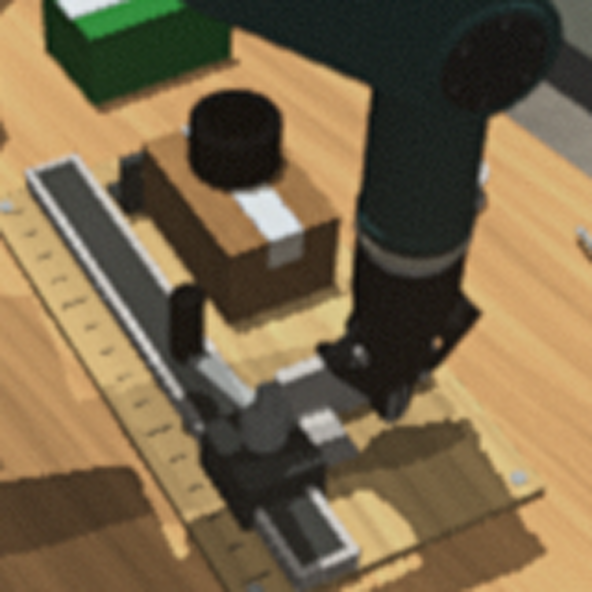

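View pics/t5c.png

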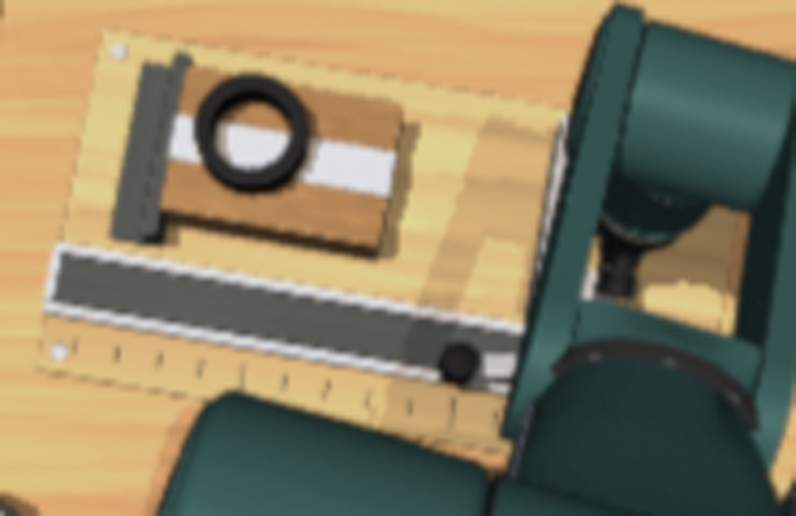

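```bash
cat >> h.py <<'E'
pj=np.load('jig.npy');tj=pj[2];RJ=np.array([[np.cos(tj),-np.sin(tj)],[np.sin(tj),np.cos(tj)]])
inv=lambda w:RJ.T@(np.array(w)[:2]-pj[:2])
E
python3 - <<'E'
from h import *
k=inv(tc(460,362,.144));d=k-[-.0395,-.1256];print(k,np.hypot(*d),'L',4.35-np.arctan2(d[1],d[0])%6.2832)
o=env.observe();print(inv(o['tcp_pos']),o['tcp_pos'],o['ft_force'])
E
```

```text
[-0.05905548 -0.04438679] 0.08353443820450802 L 2.542910077113061
[ 0.0634869  -0.13520503] [ 0.62429306 -0.10284749  0.04936326] [ 0.69486991  0.25383252 -0.24230464]
```

```bash
python3 -m pendant '.0016 .0099 0 0;.0032 .0197 0 0;.0048 .0296 0 0;.0065 .0395 0 0;.0081 .0493 0 0;.0097 .0592 0 0'
python3 -c "
from h import *
o=env.observe();print(inv(o['tcp_pos']),RJ.T@o['ft_force'][:2])"
python3 -m pendant '.0016 .0099 0 0;.0032 .0197 0 0;.0048 .0296 0 0;.0057 .0345 0 0;.0065 .0395 0 0;.0065 .0395 0 0'
python3 - <<'E'
from h import *
o=env.observe();print(inv(o['tcp_pos']),RJ.T@o['ft_force'][:2])
snap('side','s6'); crop('s6',240,150,400,310,3.7,'s6c');snap('top','t6'); crop('t6',205,125,390,265,4.2,'t6c')
E
```

```text
time_s: 7.55
tcp_pos: [0.6352, -0.0433, 0.0497]
tool_rot: [0.997, -0.083, 0.0, 0.0]
ft_force: [0.0, -3.5, 2.1]
finger_gap: 0.0002
[ 0.06464444 -0.07464993] [ 0.57920478 -3.45609086]
time_s: 8.15
tcp_pos: [0.6406, -0.0034, 0.0489]
tool_rot: [0.997, -0.083, -0.001, -0.0]
ft_force: [-0.9, 0.5, -0.3]
finger_gap: -0.0003
[ 0.06357092 -0.03443277] [-0.95398846  0.3184945 ]
```

View pics/s6c.png

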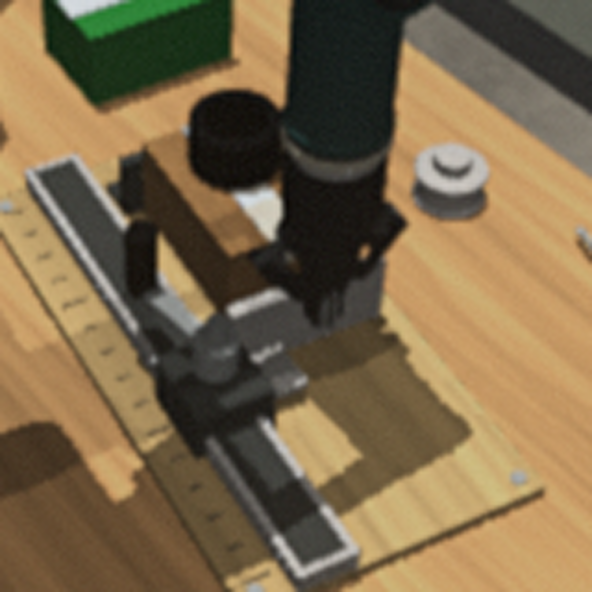

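View pics/t6c.png

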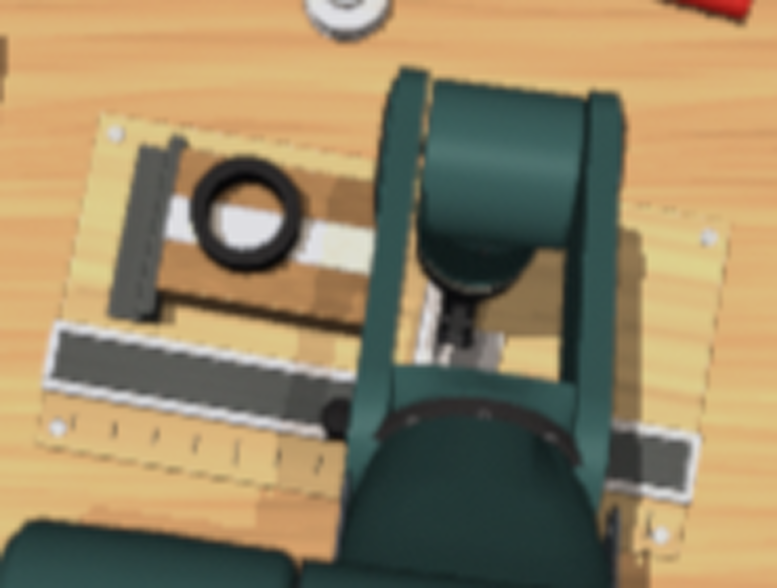

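```bash
python3 - <<'E'
from h import *
crop('t6',280,170,335,225,10,'t6d')
for y in (-.005,.0,-.010,-.015): print(y,[(np.array(proj('top',[*(RJ@np.array([x,y])+pj[:2]),.078]))-[280,170])*10 for x in (.0,.02)])
E
```

```text
-0.005 [array([206.00759112, 385.5800473 ]), array([217.74002564, 318.61025129])]
0.0 [array([189.08711315, 382.61568847]), array([200.84512956, 315.6575466 ])]
-0.01 [array([222.93159178, 388.54502328]), array([234.63843351, 321.56356973])]
-0.015 [array([239.85911625, 391.51061661]), array([251.54035428, 324.51750211])]
```

View pics/t6d.png

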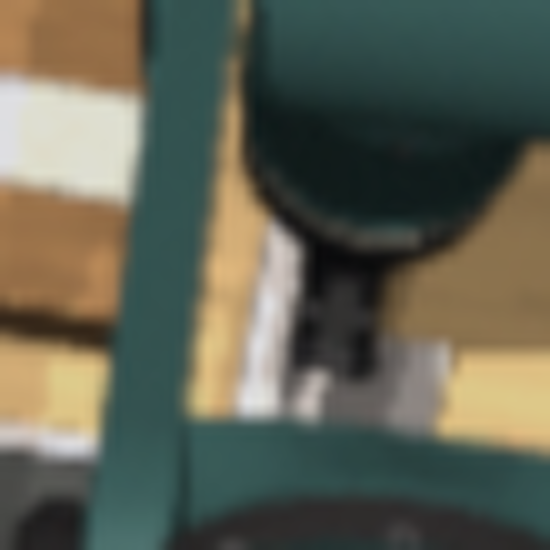

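```bash
python3 -m pendant '.0011 .0069 0 0;.0022 .0138 0 0;.0032 .0197 0 0;.0040 .0247 0 0;.0044 .0271 0 0;.0044 .0271 0 0'
python3 - <<'E'
from h import *
o=env.observe();print(inv(o['tcp_pos']),RJ.T@o['ft_force'][:2])
snap('side','s7'); crop('s7',250,170,370,270,5,'s7c');snap('top','t7'); crop('t7',270,160,340,230,8,'t7d')
E
```

```text
time_s: 8.85
tcp_pos: [0.6457, 0.0235, 0.0493]
tool_rot: [0.997, -0.083, 0.0, -0.0]
ft_force: [0.5, -0.7, -0.6]
finger_gap: -0.0001
[ 0.06427442 -0.00707695] [ 0.59085189 -0.59011084]
```

View pics/s7c.png

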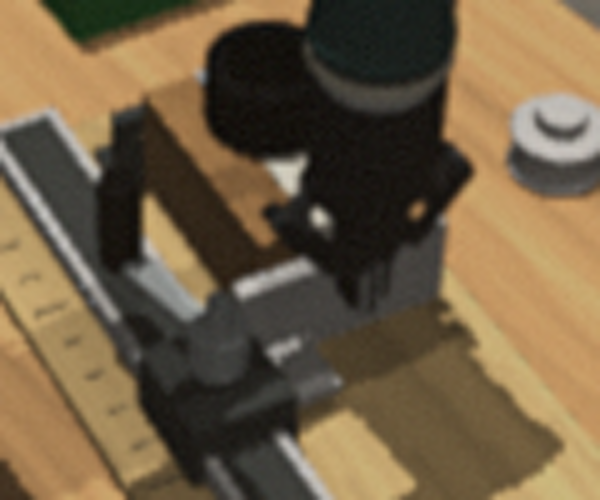

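View pics/t7d.png

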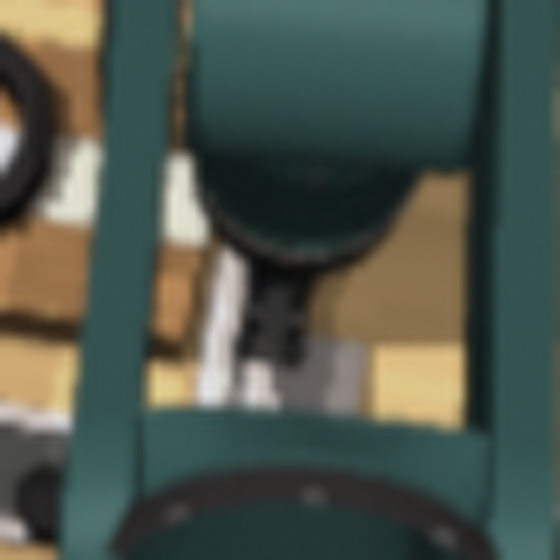

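```bash
cat > f.py <<'E'
from h import *
o=env.observe();print('jig',np.round(inv(o['tcp_pos'])*1e3,2),'F',np.round(RJ.T@o['ft_force'][:2],2),o['time_s'])
E
python3 -m pendant '.0002 .001 0 0;.0003 .002 0 0;.0005 .003 0 0'; python3 f.py
python3 -m pendant '.0002 .001 0 0;.0003 .002 0 0'; python3 f.py
```

```text
time_s: 9.25
tcp_pos: [0.6464, 0.0251, 0.0496]
tool_rot: [0.997, -0.083, 0.0, 0.0]
ft_force: [0.6, -2.0, 2.0]
finger_gap: 0.0002
jig [64.66 -5.33] F [ 0.89 -1.84] 9.25
time_s: 9.45
tcp_pos: [0.6468, 0.0274, 0.0496]
tool_rot: [0.997, -0.083, 0.0, 0.0]
ft_force: [0.5, -3.0, 2.1]
finger_gap: -0.0001
jig [64.66 -3.02] F [ 0.98 -2.85] 9.45
```

```bash
for i in 1; do python3 -m pendant '.0001 .0005 0 0;.0002 .001 0 0' >/dev/null; python3 f.py; python3 -m pendant '.0001 .0005 0 0;.0002 .001 0 0' >/dev/null; python3 f.py; done
```

```text
jig [64.49 -1.87] F [ 1.2  -3.09] 9.65
jig [64.37 -0.87] F [ 1.12 -2.08] 9.85
```

```bash
python3 -m pendant '.0001 .0005 0 0;.0001 .0005 0 0' >/dev/null; python3 f.py;
```

```text
jig [64.28 -0.26] F [ 1.14 -2.52] 10.05
```

```bash
python3 -m pendant '.0001 .0005 0 0;.0001 .0005 0 0' >/dev/null; python3 f.py;
```

```text
jig [64.25  0.21] F [ 0.73 -2.8 ] 10.25
```

```bash
python3 -m pendant '.0001 .0005 0 0;.0001 .0005 0 0' >/dev/null; python3 f.py;
```

```text
jig [64.24  0.38] F [ 1.75 -3.07] 10.45
```

```bash
python3 -m pendant '.0001 .0005 0 0;.0001 .0005 0 0' >/dev/null; python3 f.py;
```

```text
jig [64.23  0.4 ] F [ 0.81 -5.85] 10.65
```

```bash
python3 -m pendant '.0001 .0005 0 0;.0001 .0005 0 0' >/dev/null; python3 f.py;
```

```text
jig [64.24  0.67] F [ 1.3  -6.46] 10.85
```

```bash
python3 - <<'E'
from h import *
snap('side','s8'); snap('top','t8')
a=cv2.imread('pics/t0.png');b=cv2.imread('pics/t8.png')
u0,v0,u1,v1=225,150,290,210
cv2.imwrite('pics/cmp.png',np.hstack([cv2.resize(x[v0:v1,u0:u1],None,fx=6,fy=6,interpolation=cv2.INTER_CUBIC) for x in(a,b)]))
crop('t8',270,160,340,230,8,'t8d'); crop('s8',270,190,350,260,7,'s8d')
E
python3 f.py
```

```text
jig [64.23  0.66] F [ 0.81 -7.22] 10.95
```

View pics/cmp.png

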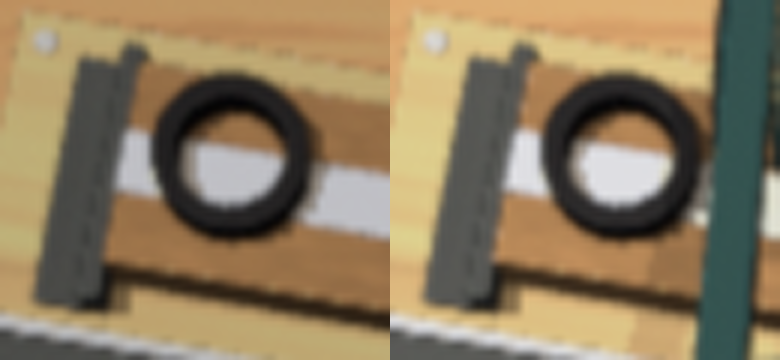

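View pics/s8d.png

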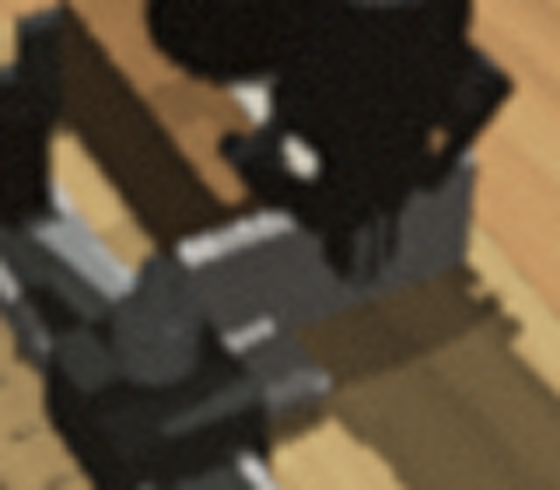

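View pics/t8d.png

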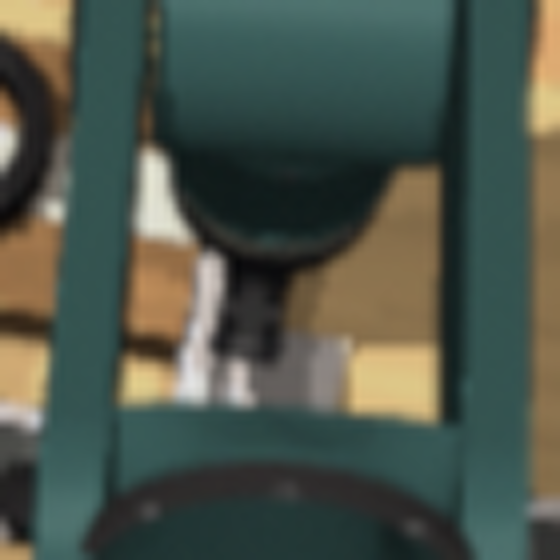

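Force rose steadily to about 7 N, against 2.5–3 N while sliding, with no further travel. The carton's far end and the roll look unmoved, so the plate is resting on the carton. I'll back off and look.

```bash
python3 -m pendant '-.0016 -.01 0 0;-.0048 -.03 0 0;-.0048 -.03 .03 0;-.0048 -.03 .08 0;-.0048 -.03 .13 0;-.0048 -.03 .17 0;-.0048 -.08 .17 0;-.0048 -.13 .17 0;-.0048 -.18 .17 0;-.0048 -.23 .17 0;-.0048 -.23 .17 0'
python3 - <<'E'
from h import *
snap('side','s9'); snap('top','t9'); crop('t9',205,145,390,265,4.3,'t9c'); crop('s9',250,170,370,270,5,'s9c')
E
```

```text
time_s: 12.05
tcp_pos: [0.6418, -0.2042, 0.2189]
tool_rot: [0.996, -0.086, 0.0, 0.001]
ft_force: [0.7, 0.8, -0.0]
finger_gap: -0.0002
```

View pics/t9c.png

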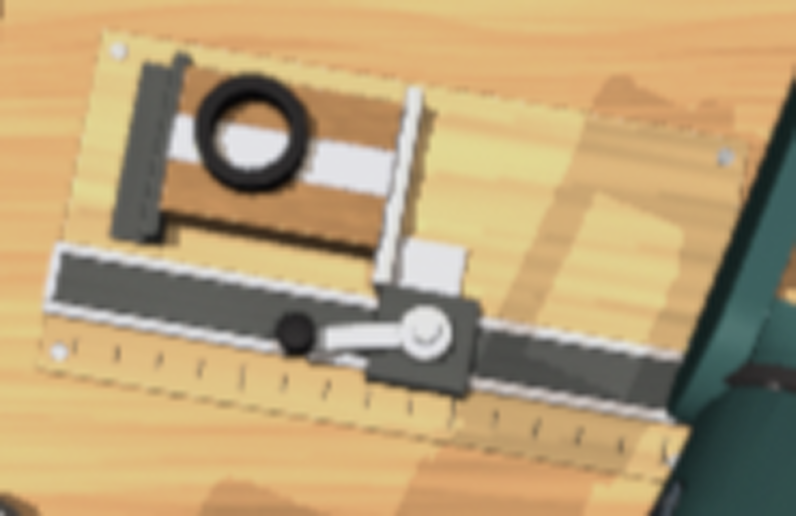

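View pics/s9c.png

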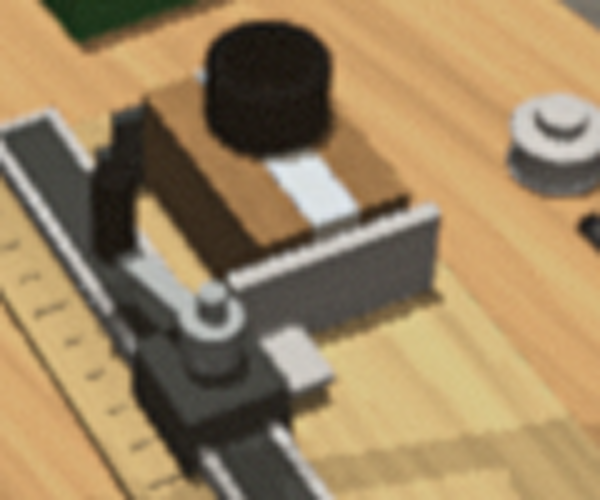

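```bash
python3 - <<'E'
from h import *
k=tc(297,333,.144);s=tc(426,331,.12);kj,sj=inv(k),inv(s);d=kj-sj
print('knob',k,kj,'screw',s,sj,'r',np.hypot(*d),'L',4.35-np.arctan2(d[1],d[0])%6.2832)
for n,a,b,z in [('far L',407,88,.078),('near L',375,282,.078),('carton far R',404,103,.092)]: print(n,inv(tc(a,b,z)))
o=env.observe();print(o['tcp_pos'],o['joint_positions'])
E
```

```text
knob [0.53538593 0.11178234 0.144     ] [-0.05888963  0.06226504] screw [0.54026418 0.02786794 0.12      ] [-0.04053414 -0.01976239] r 0.08405607739005835 L 2.559057790335647
far L [0.12641989 0.02092813]
near L [-0.00918877  0.01932697]
carton far R [0.11282418 0.02095594]
[ 0.64165785 -0.19867073  0.21860328] [-0.40375531  0.47270363  1.35651889  0.00137298  1.31409435 -0.23470216]
```

```bash
python3 -m pendant '-.02 .05 0 4;-.04 .1 0 8;-.06 .15 0 12;-.075 .2 0 14.5;-.09 .25 0 14.5;-.106 .31 0 14.5;-.106 .31 0 14.5;-.106 .31 0 14.5;-.106 .31 0 14.5;-.106 .31 -.04 14.5;-.106 .31 -.08 14.5;-.106 .31 -.10 14.5;-.106 .31 -.114 14.5;-.106 .31 -.114 14.5;-.106 .31 -.114 14.5' .046
python3 - <<'E'
from h import *
snap('side','s10'); crop('s10',240,160,360,270,5,'s10c')
o=env.observe();print(o['tcp_pos'],o['ft_force'],o['joint_positions'][[0,5]])
E
```

```text
time_s: 13.65
tcp_pos: [0.5366, 0.1115, 0.1053]
tool_rot: [0.999, 0.043, -0.0, 0.0]
ft_force: [0.1, 0.4, -0.0]
finger_gap: 0.046
[0.53714908 0.11167166 0.10595185] [ 0.90304506 -0.42166254 -0.38602532] [ 0.0790286  -0.00665691]
```

View pics/s10c.png

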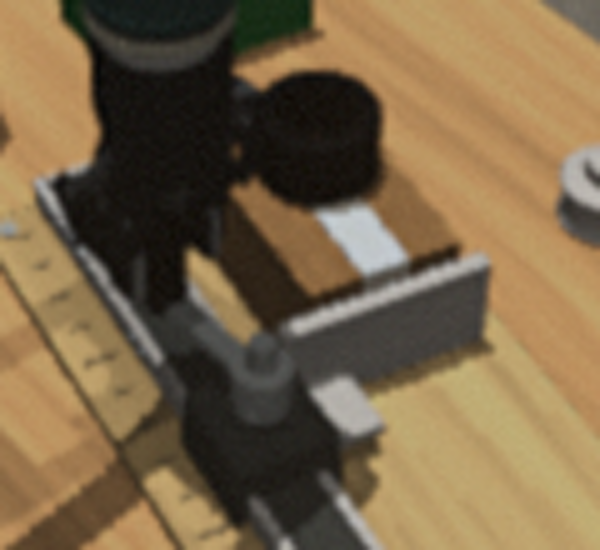

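```bash
python3 - <<'E'
from h import *
c=np.array([.5405,.0282]);p=np.array([.537,.1115])
for i in range(1,21):
    L=2.575-.13*i; h=4.188-L; r=min(.0855,.0835+.0004*i)
    k=c+r*np.array([np.cos(h),np.sin(h)])-p
    y=min(7.45*i, 7.45*8+(i-8)*5.9)if i>8 else 7.45*i
    print(f"{k[0]:.4f} {k[1]:.4f} {-.004*i/20:.3f} {y:.0f};",end='')
E
```

```text
-0.0109 -0.0006 -0.000 7;-0.0216 -0.0028 -0.000 15;-0.0320 -0.0064 -0.001 22;-0.0419 -0.0113 -0.001 30;-0.0511 -0.0175 -0.001 37;-0.0591 -0.0251 -0.001 45;-0.0662 -0.0337 -0.001 52;-0.0720 -0.0432 -0.002 60;-0.0766 -0.0533 -0.002 66;-0.0798 -0.0639 -0.002 71;-0.0816 -0.0749 -0.002 77;-0.0820 -0.0860 -0.002 83;-0.0809 -0.0970 -0.003 89;-0.0784 -0.1079 -0.003 95;-0.0745 -0.1183 -0.003 101;-0.0693 -0.1281 -0.003 107;-0.0629 -0.1372 -0.003 113;-0.0554 -0.1453 -0.004 119;-0.0468 -0.1524 -0.004 124;-0.0374 -0.1584 -0.004 130;
```

```bash
python3 -m pendant '0 0 0 0;0 0 0 0;-.0055 -.0002 0 4;-.0109 -.0006 0 7;-.0216 -.0028 0 15;-.032 -.0064 -.001 22;-.042 -.0113 -.001 30;-.051 -.0175 -.001 37;-.059 -.025 -.001 45;-.066 -.0337 -.001 52' .036
python3 - <<'E'
from h import *
snap('side','s11'); crop('s11',240,160,360,270,5,'s11c'); snap('top','t11'); crop('t11',205,145,390,265,4.3,'t11c')
o=env.observe();print(o['tcp_pos'],o['ft_force'],o['joint_positions'][[0,5]])
E
```

```text
time_s: 14.7
tcp_pos: [0.4711, 0.0785, 0.1051]
tool_rot: [0.878, 0.479, 0.001, 0.0]
ft_force: [1.5, 0.6, 0.1]
finger_gap: 0.0364
[0.47004143 0.07794265 0.10487621] [ 0.28576294 -0.39146187  0.83110476] [ 0.01934129 -0.97483368]
```

View pics/s11c.png

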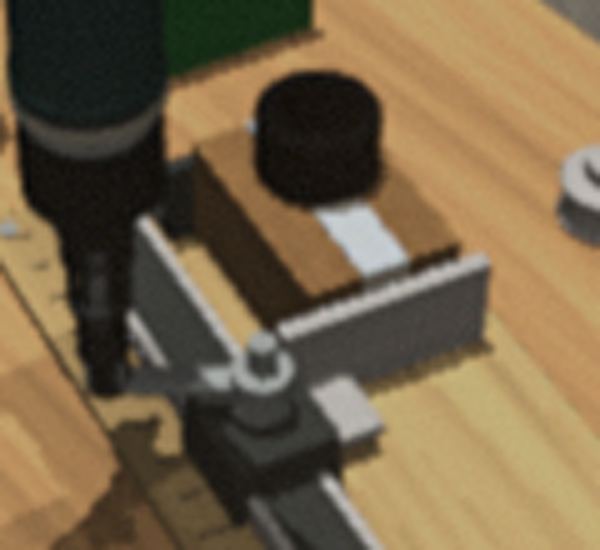

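View pics/t11c.png

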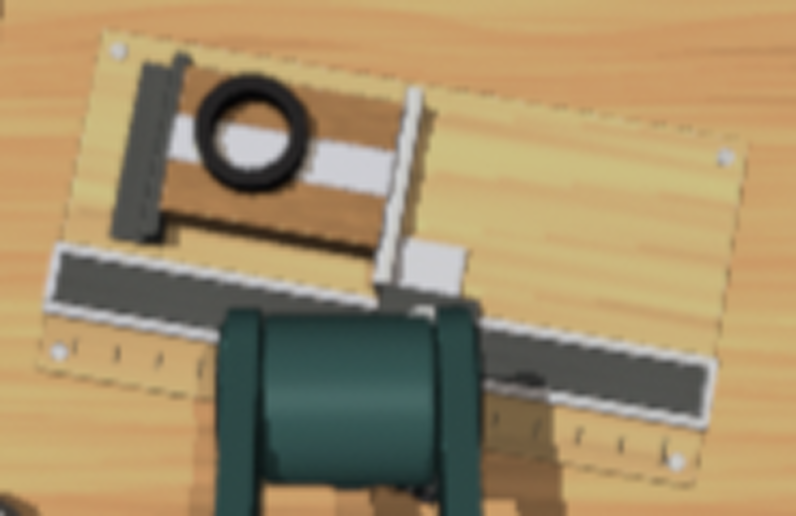

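```bash
python3 -m pendant '-.006 -.0095 -.001 8;-.0105 -.0195 -.001 14;-.0138 -.03 -.001 19;-.0155 -.041 -.001 25;-.016 -.0525 -.001 31;-.015 -.0635 -.002 37;-.0125 -.074 -.002 43;-.0085 -.0845 -.002 49;-.0033 -.0945 -.002 55;.003 -.1035 -.002 61;.0106 -.1115 -.003 67;.0106 -.1115 -.003 67'
python3 - <<'E'
from h import *
o=env.observe();p=o['tcp_pos'];c=np.array([.5405,.0282]);d=p[:2]-c
print(p,o['ft_force'],o['joint_positions'][[0,5]],'toolL',4.188-np.arctan2(d[1],d[0])%6.2832,np.hypot(*d))
for L in(.2,.1,.05,0,-.05,-.1,-.15,-.2):
    h=4.188-L;print(L,np.round(c+.0853*np.array([np.cos(h),np.sin(h)])-p[:2],4))
E
```

```text
time_s: 16.0
tcp_pos: [0.4819, -0.0336, 0.1014]
tool_rot: [0.471, 0.882, 0.0, 0.0]
ft_force: [-0.5, -0.2, 1.2]
finger_gap: 0.0359
[ 0.48193124 -0.03355081  0.10139874] [-0.46027405 -0.21099707  1.20210611] [-0.21251491 -2.37285168] toolL 0.23455397621008256 0.08510853096387062
0.2 [ 0.002  -0.0021]
0.1 [ 0.0087 -0.0075]
0.05 [ 0.0122 -0.0099]
0 [ 0.0159 -0.0121]
-0.05 [ 0.0196 -0.0141]
-0.1 [ 0.0234 -0.016 ]
-0.15 [ 0.0274 -0.0176]
-0.2 [ 0.0314 -0.0191]
```

```bash
python3 -m pendant '.005 -.005 0 7;.0087 -.0075 0 13;.0122 -.0099 0 18;.0159 -.0121 0 22;.0196 -.0141 0 24;.0196 -.0141 0 24'; python3 f.py
python3 -m pendant '.0012 -.0006 0 0;.0024 -.0012 0 0';python3 f.py
```

```text
time_s: 16.6
tcp_pos: [0.5002, -0.0467, 0.1012]
tool_rot: [0.278, 0.961, -0.0, -0.0]
ft_force: [-1.4, 0.0, -0.5]
finger_gap: 0.0361
jig [-68.   -99.79] F [-1.35 -0.21] 16.6
time_s: 16.8
tcp_pos: [0.502, -0.0481, 0.1012]
tool_rot: [0.277, 0.961, -0.0, -0.001]
ft_force: [-3.7, -0.5, 0.7]
finger_gap: 0.0361
jig [ -66.   -100.89] F [-3.56 -1.06] 16.8
```

```bash
python3 -m pendant '.0012 -.0006 0 0;.0012 -.0006 0 0';python3 f.py
```

```text
time_s: 17.0
tcp_pos: [0.5039, -0.0491, 0.1012]
tool_rot: [0.276, 0.961, -0.0, -0.0]
ft_force: [-4.3, -0.2, -1.3]
finger_gap: 0.0359
jig [ -64.05 -101.59] F [-4.22 -0.94] 17.0
```

```bash
python3 -m pendant '.0012 -.0006 0 0;.0024 -.001 0 0;.0024 -.001 0 0';python3 f.py
```

```text
time_s: 17.3
tcp_pos: [0.5068, -0.0501, 0.1012]
tool_rot: [0.276, 0.961, -0.0, 0.0]
ft_force: [-2.5, -0.4, -1.0]
finger_gap: 0.0357
jig [ -61.   -102.12] F [-2.41 -0.81] 17.3
```

```bash
python3 -m pendant '.0012 -.0005 0 0;.002 -.0008 0 0;.002 -.0008 0 0';python3 f.py
```

```text
time_s: 17.6
tcp_pos: [0.5088, -0.0509, 0.1013]
tool_rot: [0.276, 0.961, -0.0, 0.0]
ft_force: [-3.8, 0.9, -0.9]
finger_gap: 0.0361
jig [ -58.85 -102.55] F [-3.86  0.24] 17.6
```

```bash
python3 -m pendant '.0008 -.0003 0 0;.0012 -.0005 0 0;.0012 -.0005 0 0';python3 f.py
```

```text
time_s: 17.9
tcp_pos: [0.5099, -0.0513, 0.1013]
tool_rot: [0.276, 0.961, -0.0, 0.0]
ft_force: [-3.4, 0.2, -0.6]
finger_gap: 0.0359
jig [ -57.74 -102.83] F [-3.41 -0.34] 17.9
```

```bash
python3 -m pendant '.0008 -.0003 0 0;.0012 -.0005 0 0;.0012 -.0005 0 0';python3 f.py
```

```text
time_s: 18.2
tcp_pos: [0.5109, -0.0518, 0.1012]
tool_rot: [0.276, 0.961, -0.0, -0.0]
ft_force: [-4.2, -0.2, 0.8]
finger_gap: 0.0358
jig [ -56.69 -103.09] F [-4.09 -0.9 ] 18.2
```

```bash
python3 -m pendant '.0008 -.0003 0 0;.0012 -.0005 0 0;.0012 -.0005 0 0';python3 f.py
```

```text
time_s: 18.5
tcp_pos: [0.511, -0.0519, 0.1011]
tool_rot: [0.276, 0.961, 0.0, -0.001]
ft_force: [-5.9, 0.8, 3.1]
finger_gap: 0.0358
jig [ -56.53 -103.19] F [-5.96 -0.18] 18.5
```

```bash
python3 -m pendant '.0008 -.0003 0 0;.0012 -.0005 0 0;.0012 -.0005 0 0';python3 f.py
```

```text
time_s: 18.8
tcp_pos: [0.5111, -0.052, 0.101]
tool_rot: [0.276, 0.961, 0.0, -0.002]
ft_force: [-8.1, 1.9, 5.0]
finger_gap: 0.036
jig [ -56.45 -103.33] F [-8.25  0.54] 18.8
```

The TCP has stalled while the force climbs to 8 N, so the lever is on its dead stop. I release and lift clear.

```bash
python3 -m pendant '-.004 .0016 0 0;-.006 .0025 0 0;-.006 .0025 0 0;-.006 .0025 0 0;-.006 .0025 .03 0;-.006 .0025 .07 0;-.006 .0025 .12 0;-.03 -.05 .12 -5;-.04 -.1 .12 -10;-.05 -.15 .12 -10;-.05 -.2 .12 -10;-.05 -.2 .12 -10;-.05 -.2 .12 -10' .046
python3 - <<'E'
from h import *
snap('side','s12'); crop('s12',240,160,360,270,5,'s12c'); snap('top','t12'); crop('t12',205,145,390,265,4.3,'t12c')
E
```

```text
time_s: 20.1
tcp_pos: [0.4702, -0.2447, 0.2209]
tool_rot: [0.368, 0.93, -0.009, -0.001]
ft_force: [0.4, 0.2, -0.1]
finger_gap: 0.0459
```

View pics/s12c.png

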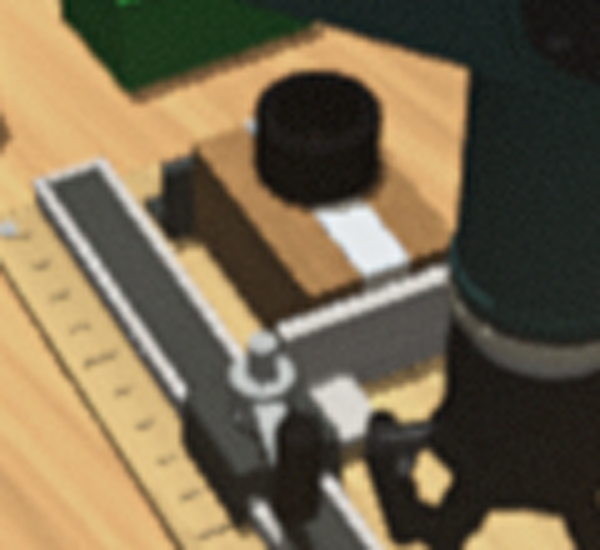

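View pics/t12c.png

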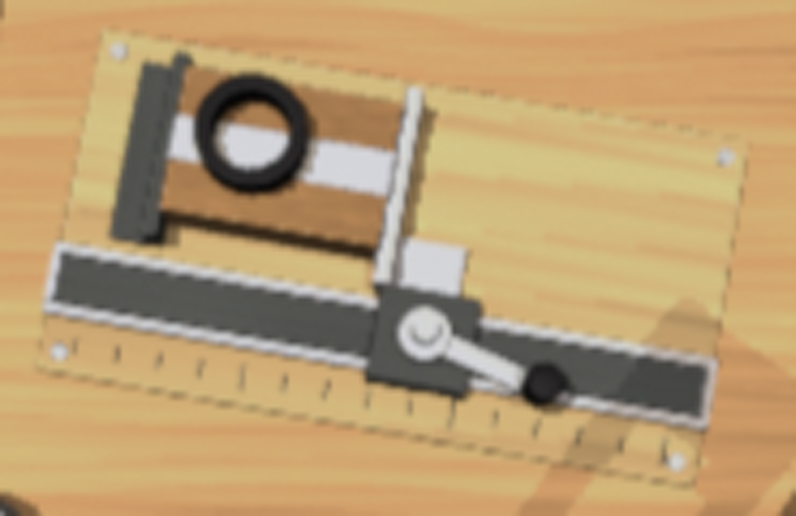

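```bash
python3 - <<'E'
from h import *
k=inv(tc(545,384,.14));s=inv(tc(424,331,.116));d=k-s
print(k,s,'L',4.35-np.arctan2(d[1],d[0])%6.2832,np.hypot(*d))
def edges(f):
    im=cv2.imread('pics/'+f+'.png')[145:265,205:390]; return im[:, :120].astype(np.float32).mean(2)
# shift of plate+carton zone between t9 (before tightening) and t12 ; carton between t0 and t12
g=lambda f,a:cv2.cvtColor(cv2.imread('pics/'+f+'.png'),cv2.COLOR_BGR2GRAY).astype(np.float32)[a[1]:a[3],a[0]:a[2]]
print('plate',cv2.phaseCorrelate(g('t9',(285,160,312,212)),g('t12',(285,160,312,212))))
print('carton',cv2.phaseCorrelate(g('t0',(238,158,296,205)),g('t12',(238,158,296,205))))
env.job_done()
E
```

```text
[-0.06314169 -0.10081632] [-0.04033446 -0.0185229 ] L -0.09204407069019993 0.085395411946882
plate ((0.5274276886483626, 0.02580825805496545), 0.9960429148418913)
carton ((-0.14817378504888978, -0.03148011108854476), 0.9035376143124368)
the job is handed in; nothing more can be done
```

I loosened the clamp, slid the stop up against the carton, tightened the clamp again and handed the job in. One check disagreed, so the stop may have shifted slightly during tightening.

- **Loosening:** I turned the lever clockwise to about 2.54 rad, which is past the 2.1 rad where the stop comes free.
- **Sliding:** I pushed the stop about 106 mm along the rail, in 0.5–1 mm steps near the end. I stopped when the push force rose from about 3 N to about 7 N and the stop went no further.
- **Tightening:** I turned the lever back anticlockwise until it stalled on its dead stop at about 8 N. The gripper is clear of everything.

Last checks, at about 20 s of the 66 s allowed:
- **Lever:** it measures -0.09 rad in the final picture, against -0.1 for fully tight.
- **Stop against carton:** before tightening, the plate's face and the carton's near end both measured about 20–21 mm along the jig. In the final picture no gap shows between them.
- **Carton and tape roll:** both look unmoved. Image correlation puts the carton's shift at 0.15 pixel, or about 0.4 mm, which is within noise.
- **The check that disagreed:** the same correlation on the plate, before and after tightening, gave 0.5 pixel, or about 1.5 mm, away from the carton. By eye the plate's edges sit at the same pixels in both pictures. The arm's shadow in that area had changed, so I put it down to that. I handed in within that same script, so I did not look into it further.

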